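Start the clay drying fan

TASK

Start the drying fan from the console on the bench: push down the raised far end of the rocker switch until it has tipped fully over, then push the square key in until it is fully home (it stays in), and then press the round button in fully, keep it held in for two seconds and let go. Do it with the fingertips only: pick nothing up, leave the narrow bar key out, and do not shift the clay pieces standing on the console or the red dipper beside it.

Things in the scene. Friction and masses are not known exactly. Their poses are not given: they have to be found in the camera images.
- console: fixed grey box, 220 (x) by 340 (y) by 50 mm high, origin under its centre; -x face towards the robot. On its top four dark plates (68 mm square, 6 mm thick) in a row along y, 78 mm apart, at x = -45 mm, y = -117, -39, 39, 117 mm; each carries one white control (rocker, square key, bar key, round button), in varying order. Two clay pieces stand on a rubber strip on its rear half
- rocker (a joint): tilt of the rocker switch (rad): -0.25 = far end (console's +x, away from the robot) fully up, 0.25 = far end fully down. Starts near -0.25, stays where left. White plate 50 (x) by 30 (y) by 8 mm with a shallow V top between two low black strips, turning about the console's y across its middle, 14 mm above the console's top face. Friction 0.025 N m: pressing its end takes 1.5 to 4 N
- rocker_far (a point): point on the rocker's upper face, 18 mm from its axis at the far end (the end to push); moves with the rocker and goes down about 9 mm in the full swing, from about 24 to 15 mm above the console's top face
- rocker_near (a point): the same at the rocker's near end (towards the robot), 18 mm from its axis
- square (a joint): how far the square key is pushed in (m): 0 = out, 0.008 = fully home. Straight down, 3 N of friction, no spring: it stays where it is left
- square_top (a point): centre of the top of the square key, 32 by 32 mm (20 mm above the console's top face when out, 12 mm when fully in). z axis up
- bar (a joint): how far the narrow bar key is pushed in (m): 0 = out, 0.008 = in. 3 N of friction, no spring. Leave it out
- bar_top (a point): centre of the top of the bar key, 50 mm along the console's x by 14 mm along its y (20 mm above the console's top face when out, 12 mm when fully in)
- round (a joint): how far the round button is pressed (m): 0 = out, 0.008 = fully in. Spring: 1.6 N to start, 4.8 N when fully in; it comes back out when let go
- round_top (a point): centre of the top of the round button, 38 mm in diameter (20 mm above the console's top face when out, 12 mm when fully in)
- collar: loose unfired-clay piece standing on the rubber strip of the console's rear half; leave it. Origin at the centre of its underside. A ring-shaped neck collar, 58 mm in diameter, 38 mm high, about 90 g
- figure: loose unfired-clay piece standing on the rubber strip of the console's rear half; leave it. Origin at the centre of its underside. A small seated bear, 52 mm in diameter at its foot, 57 mm high, about 100 g
- dipper: loose red plastic dipper to the right (-y) of the console: a round open pot 124 mm wide at the rim, 65 mm high, with a straight stick handle that reaches 170 mm from the pot's axis along its own -y, at about 65 mm height; 0.3 kg; leave it. Origin at the centre of the pot's underside
- banding: fixed banding wheel on the left (+y) of the console: white foot and round clay-brown top 190 mm in diameter, 67 mm high. Origin at the centre of its underside

How it is judged:
By the outcome, as a careful person would: the job done as asked, in the order asked, and still so for the second after the job is handed in, with the robot touching nothing.
It also fails if it takes over 48 s, if anything falls off the work surface, if the arm or the gripper's body presses on something with over 40 N, if the wrist force passes 120 N, or if a joint passes its speed limit or range.

ROBOT

A 6-joint arm with a two-finger parallel gripper is mounted at the origin on the work surface. World frame = base frame: x ahead of the robot, y to its left, z up, the work surface at z = 0. Lengths are in m, angles in rad, forces in N, time in s.
With the tool pointing down it reaches from about 0.2 to 0.875 m from the base axis. Payload 3.4 kg.
Tool frame: the origin (TCP) lies between the finger pads; the fingertips stand 25 mm ahead of it and the grasp point (between the pads) lies 6 mm ahead of it (r.nose_length is the z of the fingertips in the tool frame, in m); z points along the fingers, y is the line along which they close (so a half turn about z gives the same grasp; the last joint's range is limited). The gripper opens to 94 mm and grips with 3 to 60 N. Pads are 16 mm wide; open, the fingers measure 119 mm over their backs; the gripper's body (75 mm by 177 mm) begins 78 mm behind the grasp point.
Start: joints at [1.199, 0.276, 1.505, -0, 1.361, -0.121], TCP at [0.143, 0.557, 0.195] pointing down, gripper open.
Joint ranges: [-2.89, 2.89], [-0.75, 2.08], [0.22, 2.7], [-1.18, 4.32], [0.11, 2.71], [-2.7, 2.7]. Speed limits (rad/s): [2.57, 2.57, 3.14, 3.14, 3.14, 3.14].

INTERFACE

Orientations are given as a unit quaternion [w, x, y, z].
In Python, from plant import r, gripper_to, inverse_kinematics, vision, models, telemetry gives the robot as it stands. Calls block until the motion is done:
- r.move_to(position, orientation): joint-space move of the TCP to a pose.
- r.move_l(position, rot=None, vel=0.15, guard=None): straight line of the TCP; rot=None keeps the orientation; vel is the mean speed in m/s. With guard (N) it stops when the force on the tool has changed by that much, and returns True; else False.
- r.movej(angles): joint-space move.
- gripper_to(opening, f_grip=None): finger opening in m; f_grip is the grip in N (None keeps the last); returns when the fingers have stopped.
- r.hold(seconds).
- inverse_kinematics(position, orientation): joint angles nearest the present ones, or None.
- vision.snapshot(name): name is "scene" or "top"; returns the picture (384x512x3 uint8, red, green, blue); there is no depth.
- vision.get_calibration(name): a dict with "fx", "fy", "cx", "cy" (pixels), "position" and "orientation" of the camera in the world. Camera axes: x right, y down, z forward; pixel columns grow to the right and rows downward; lengths in m; the calibration is good to about 2 mm. A picture is of the moment at which its call begins. get_calibration takes no time and is no camera call.
A pose or a line that the arm cannot do raises r.PlanningError and nothing moves.
- r.sign_off(): hands the job in; it is judged then, once.
Trained networks look in the newest picture that a camera, given by its name, has taken for a name from the list of things; names that differ only in an ending like _2 or _b are one class to them, and where a whole thing is asked for, a point or a joint stands for the part that bears it (a point fixed in the world has none). Each returns a list of dicts, best first, with "score" (0 to 1); they miss things now and then, are a little off and sometimes report something else, mostly with a low value. They report only what shows in the picture. A call takes as long as a camera call.
- models.boxes_of(thing, camera): "at" ([x, y, z] in m, in world coordinates, good to about 4 mm: the middle of the surface that is visible of it).
- models.regions_of(thing, camera): "pixels" (384x512 bool, what is visible of it).
- models.mark_of(thing, camera): "at" ([x, y, z] in m, in world coordinates, good to about 4 mm: a listed point, or the origin of a listed thing).
Readings, each from a call of its own:
- telemetry.current_t(): time.
- telemetry.current_joints(): joint angles.
- telemetry.current_dq(): joint speeds.
- telemetry.current_joint_efforts(): joint torques, N m.
- telemetry.current_ee_pos(): TCP position.
- telemetry.current_tool_rot(): TCP orientation.
- telemetry.current_wrist_force(): force on the tool from outside, world axes, zero at the start.
- telemetry.current_torque(): the same for the moment, N m.
- telemetry.current_opening(): finger opening in m.
- telemetry.current_finger_force(): force on a finger pad.
Only numpy, scipy, OpenCV 4.12 (cv2) and the standard library are available. Lean on these libraries where they do the work, as an engineer would, in place of code of your own. Each camera call takes 0.05 s, during which the arm holds its last target. There are 200 camera calls.

## Working session

There is one attempt and no reset: what is moved stays moved. The work goes in short steps, each a Python script; the robot and the scene stay as the last script left them, time stands still between calls to the robot, and variables do not carry over. Pictures are saved under pics/ and viewed, at most 10 in all, crops included, and the job is handed in when it is done.

```bash
mkdir -p pics; python3 - <<'E'
from plant import *
import cv2,numpy as np
for c in ("scene","top"):
    im=vision.snapshot(c); cv2.imwrite(f"pics/{c}0.png",im[:,:,::-1])
    k=vision.get_calibration(c); print(c,{a:np.round(b,4).tolist() for a,b in k.items()})
    for t in ("console","rocker_far","rocker_near","square_top","bar_top","round_top","collar","figure","dipper","banding"):
        print(t,[(np.round(d["at"],4).tolist(),round(d["score"],2)) for d in models.mark_of(t,c)[:2]])
print(r.nose_length,telemetry.current_tool_rot(),telemetry.current_t())
E
```

```text
scene {'fx': 499.0217, 'fy': 499.0217, 'cx': 261.0645, 'cy': 195.8338, 'position': [1.4202, 0.6018, 1.1444], 'orientation': [-0.1739, 0.4344, 0.8182, -0.3341]}
console [([0.5885, 0.069, -0.0017], 0.76)]
rocker_far [([0.5986, 0.1875, 0.0741], 0.63)]
rocker_near [([0.5628, 0.2, 0.0649], 0.7)]
square_top [([0.5129, -0.0297, 0.0722], 0.52)]
bar_top [([0.558, 0.1173, 0.0692], 0.65)]
round_top []
collar [([0.6686, 0.12, 0.0481], 0.86)]
figure [([0.6241, -0.0571, 0.0482], 0.72)]
dipper [([0.4813, -0.4296, 0.0024], 0.67)]
banding [([0.4401, 0.4539, -0.0015], 0.69)]
top {'fx': 363.7812, 'fy': 363.7812, 'cx': 258.5833, 'cy': 185.9868, 'position': [0.3906, 0.028, 1.0293], 'orientation': [-0.0553, 0.7044, -0.7033, 0.0783]}
console [([0.5923, 0.0673, 0.0], 0.88)]
rocker_far [([0.5944, 0.1898, 0.0725], 0.65)]
rocker_near [([0.5607, 0.198, 0.0665], 0.5)]
square_top [([0.5141, -0.0282, 0.0708], 0.48)]
bar_top []
round_top [([0.4392, 0.4537, 0.0016], 0.69), ([0.5359, 0.0434, 0.0717], 0.59)]
collar [([0.6689, 0.1156, 0.0503], 0.62)]
figure [([0.6196, -0.0565, 0.0527], 0.48), ([0.5974, 0.1871, 0.073], 0.29)]
dipper [([0.4837, -0.4324, 0.0008], 0.82), ([0.4358, 0.4516, 0.0052], 0.61)]
banding [([0.5943, 0.0674, -0.0002], 0.61), ([0.4402, 0.4529, 0.0019], 0.55)]
0.025 [2.09110144e-06 1.25073533e-01 9.92147472e-01 7.64585047e-05] 1.1
```

View pics/top0.png

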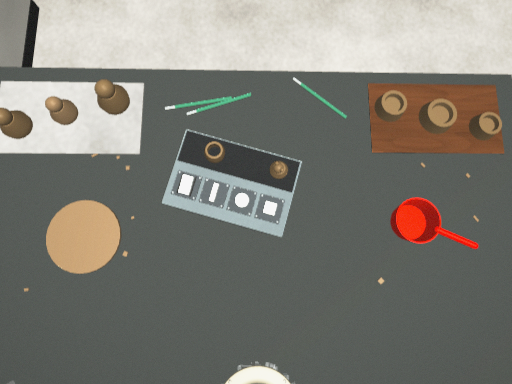

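View pics/scene0.png

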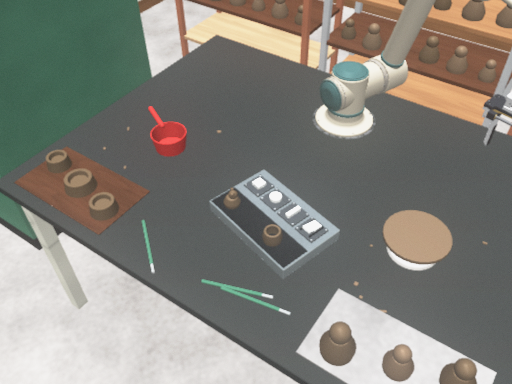

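```bash
cat > geo.py <<'E'
import numpy as np,cv2
from scipy.spatial.transform import Rotation as R
from plant import vision
def rot(q): return R.from_quat(np.roll(q,-1))
def proj(P,c):
    k=vision.get_calibration(c); p=rot(k["orientation"]).inv().apply(np.atleast_2d(P)-k["position"])
    return p[:,:2]/p[:,2:]*[k["fx"],k["fy"]]+[k["cx"],k["cy"]]
def c2w(pose,L):
    x,y,a=pose; L=np.atleast_2d(L); return np.c_[x+np.cos(a)*L[:,0]-np.sin(a)*L[:,1], y+np.sin(a)*L[:,0]+np.cos(a)*L[:,1], L[:,2]]
E
python3 - <<'E'
from geo import *
from scipy.optimize import least_squares
# marks, mean of cameras: rocker mid, bar, round, square
L=np.array([[-.045,.117],[-.045,.039],[-.045,-.039],[-.045,-.117]])
# white blobs in both pictures
p0=[.5915,.068,-.285]
obs=[];
for c in("top","scene"):
    im=cv2.imread(f"pics/{c}0.png"); w=(im.min(2)>170).astype(np.uint8)
    n,l,s,ct=cv2.connectedComponentsWithStats(w)
    for i,h in enumerate((.0695,.07,.07,.07)):
        P=[*L[i],h]; u=proj(c2w(p0,P),c)[0]
        d=np.hypot(*(ct[1:]-u).T)+50*(s[1:,4]<15); j=d.argmin(); print(c,i,u.round(1),ct[1+j].round(1),s[1+j,4])
        if d[j]<8: obs.append((c,P,ct[1+j],1 if i else .5))
for cs in(("top",),("scene",),("top","scene")):
    f=lambda p:np.concatenate([(proj(c2w(p,P),c)[0]-u)*w for c,P,u,w in obs if c in cs])
    s=least_squares(f,p0); print(cs,s.x.round(4),s.fun.round(1))
p=s.x
V=cv2.resize(cv2.imread("pics/top0.png")[120:240,155:310],None,fx=5,fy=5)
C=[[-.11,-.17,.05],[.11,-.17,.05],[.11,.17,.05],[-.11,.17,.05]]
q=(proj(c2w(p,C),"top")-[155,120]+.5)*5
cv2.polylines(V,[q.astype(int)],True,(0,0,255),1)
for P in [[*a,.07] for a in L]+[[-.025,.117,.073]]:
    u=(proj(c2w(p,P),"top")[0]-[155,120]+.5)*5; cv2.circle(V,tuple(u.astype(int)),3,(0,0,255),-1)
cv2.imwrite("pics/fit.png",V)
E
```

```text
top 0 [185.2 183.2] [185.3 184.1] 228
top 1 [213.1 191.4] [213.5 191.7] 110
top 2 [241.1 199.6] [241.4 199.6] 170
top 3 [269.2 207.9] [269.6 207.7] 159
scene 0 [310.3 226.9] [290.1 211.3] 1621
scene 1 [291.9 211.1] [290.1 211.3] 1621
scene 2 [274.5 196.4] [275.2 196.4] 126
scene 3 [258.1 182.5] [275.2 196.4] 126
('top',) [ 0.591   0.0676 -0.2748] [ 0.  -0.1 -0.1  0.   0.   0.   0.1 -0. ]
('scene',) [ 0.5912  0.0626 -0.3798] [ 0.2  0.4 -0.2 -0.5]
('top', 'scene') [ 0.5916  0.0668 -0.2869] [ 0.2 -0.5  0.1 -0.4  0.1 -0.   0.   0.2  1.4 -0.3 -1.  -0.1]
```

View pics/fit.png

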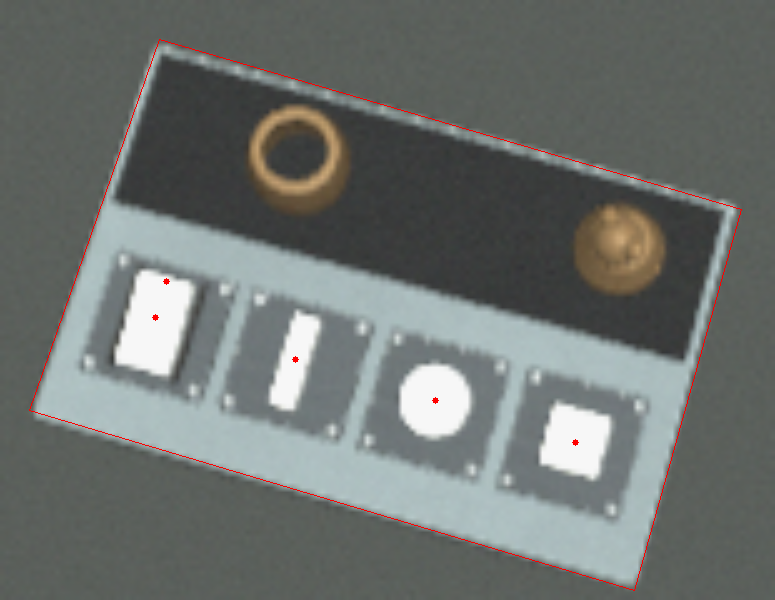

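```bash
cat >> geo.py <<'E'
from plant import r,gripper_to,inverse_kinematics,models,telemetry
POSE=(.591,.0676,-.2748)
def ori():
    best=None
    for s in(1,-1):
        y=s*np.array([-np.sin(POSE[2]),np.cos(POSE[2]),0]); z=np.array([0,0,-1.]); x=np.cross(y,z)
        q=np.roll(R.from_matrix(np.c_[x,y,z]).as_quat(),1); j=inverse_kinematics([.58,.19,.15],q)
        if j is not None and (best is None or abs(j[5])<best[0]): best=(abs(j[5]),q)
    return best[1]
def tcp(lx,ly,tip): # tip: fingertip height above console's top
    return c2w(POSE,[lx,ly,.05+tip+r.nose_length])[0]
def show(s): print(s,"t",round(telemetry.current_t(),2),"tip",round(telemetry.current_ee_pos()[2]-.05-r.nose_length,4),"F",np.round(telemetry.current_wrist_force(),1))
E
python3 - <<'E'
from geo import *
gripper_to(0.0,20); show("closed"); print(telemetry.current_opening())
q=ori(); r.move_to(tcp(-.026,.117,.06),q); show("above")
r.move_l(tcp(-.026,.117,.032),vel=.1); show("near")
print(r.move_l(tcp(-.026,.117,.012),vel=.02,guard=12)); show("pressed")
r.move_l(tcp(-.026,.117,.045),vel=.1); show("up")
im=vision.snapshot("scene"); cv2.imwrite("pics/s1.png",cv2.resize(im[150:260,200:350,::-1],None,fx=5,fy=5))
for n in("rocker_far","rocker_near"):print(n,[np.round(d["at"],4) for d in models.mark_of(n,"scene")[:1]])
E
```

```text
closed t 2.52 tip 0.12 F [-0.7  0.6 -0.3]
0.0006734063080659731
above t 4.63 tip 0.0602 F [0.1 0.5 0.6]
near t 5.07 tip 0.0317 F [0.9 0.6 0.4]
False
pressed t 6.22 tip 0.0121 F [ 0.7  0.4 -0.4]
up t 6.7 tip 0.0453 F [-0.2 -1.4 -1. ]
rocker_far [array([0.5971, 0.1868, 0.0766])]
rocker_near [array([ 0.4838, -0.4299,  0.0017])]
```

View pics/s1.png

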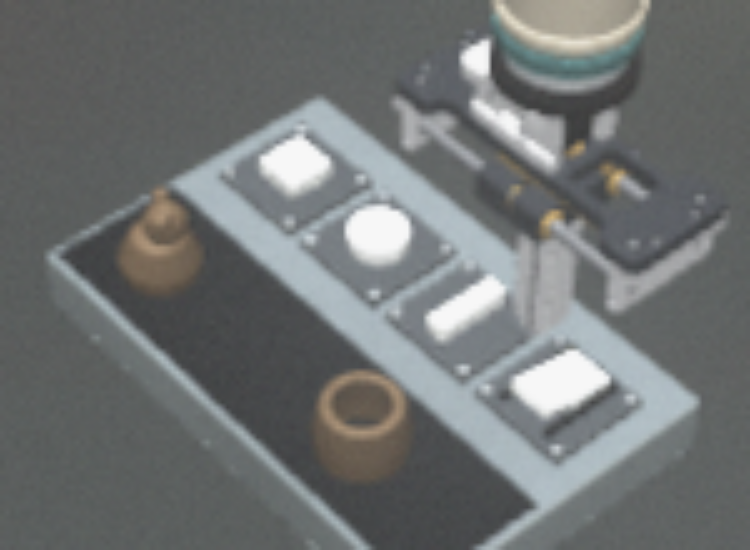

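```bash
python3 - <<'E'
from geo import *
show("");p=telemetry.current_ee_pos();q=telemetry.current_tool_rot()
print(p,tcp(-.026,.117,.045),R.from_quat(np.roll(q,-1)).as_matrix().round(3),telemetry.current_joints())
tip=p+rot(q).apply([0,0,.025]);print(tip,(proj(tip,"scene")-[200,150])*5,(proj(tip,"top")-[155,120])*5)
im=vision.snapshot("top"); cv2.imwrite("pics/t1.png",cv2.resize(im[120:240,155:310,::-1],None,fx=5,fy=5))
print((proj(c2w(POSE,[-.026,.117,.073]),"scene")-[200,150])*5)
E
```

```text
t 6.85 tip 0.0442 F [0.4 0.  0.5]
[0.59711036 0.18713834 0.11923275] [0.597724   0.18726532 0.12      ] [[-0.962  0.271 -0.001]
 [ 0.271  0.962 -0.   ]
 [ 0.001 -0.001 -1.   ]] [ 1.92598882e-01  4.00113230e-01  1.50888810e+00 -3.95078757e-05
  1.23408169e+00 -1.10342106e+00]
[0.59707396 0.18713029 0.09423278] [[531.15912939 368.84637363]] [[155.3615612  277.17325366]]
[[528.54536373 394.48696816]]
```

View pics/t1.png

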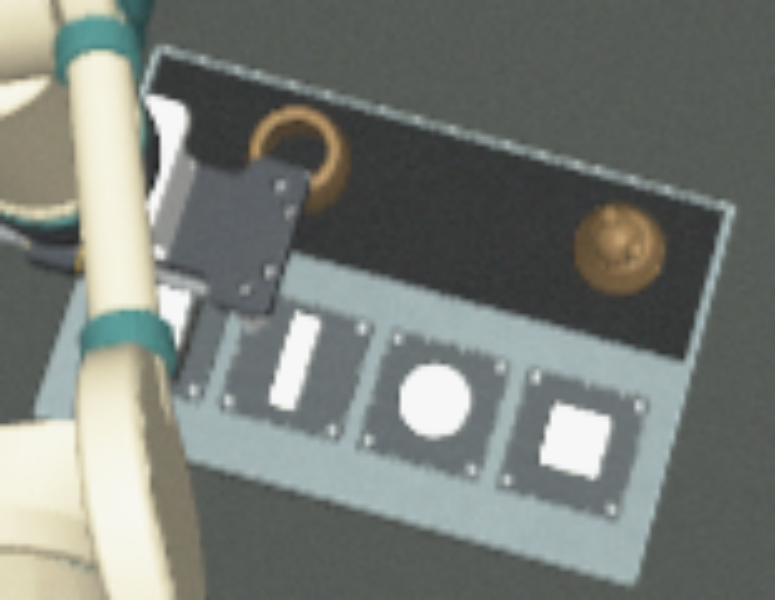

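```bash
python3 - <<'E'
from geo import *
V=[]
def pic():
    im=vision.snapshot("scene")[130:250,220:360,::-1]; v=cv2.resize(im,None,fx=2.8,fy=2.8,interpolation=cv2.INTER_CUBIC)
    p=telemetry.current_ee_pos();q=telemetry.current_tool_rot()
    for z,c in((.025,(0,0,255)),(-.072,(0,255,0)),(0,(255,0,0))):
        u=(proj(p+rot(q).apply([0,0,z]),"scene")[0]-[220,130]+.5)*2.8; cv2.circle(v,tuple(u.astype(int)),2,c,-1)
    V.append(v)
print(r.move_l(tcp(-.026,.117,.014),vel=.06,guard=8)); show("low"); pic()
r.move_l(tcp(-.026,.117,.08),vel=.15); pic()
gripper_to(.06); pic(); gripper_to(.0)
q=telemetry.current_tool_rot(); show("")
cv2.imwrite("pics/tri.png",np.vstack([np.hstack(V[:2]),np.hstack([V[2],V[2]*0])])[:600,:800])
E
```

```text
False
low t 7.57 tip 0.0138 F [ 0.3 -0.2  0.5]
 t 10.32 tip 0.08 F [ 0.2  0.4 -0.4]
```

View pics/tri.png

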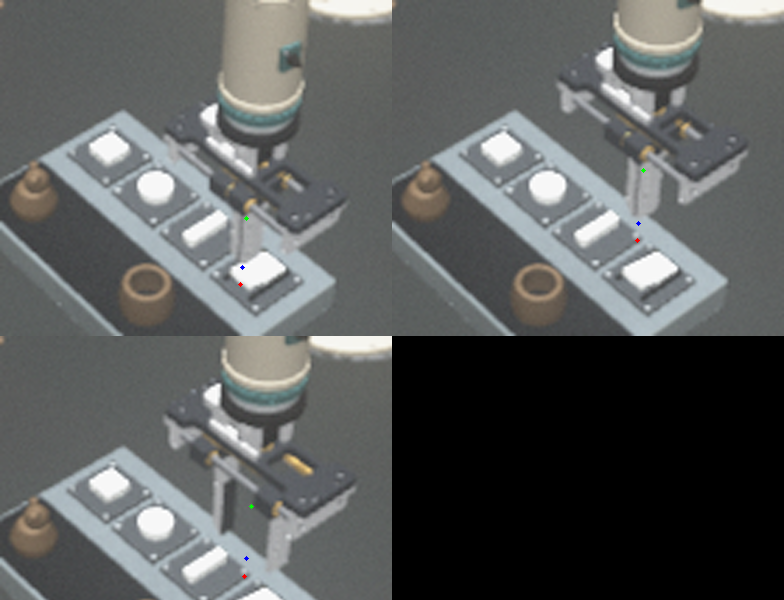

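```bash
python3 - <<'E'
from geo import *
p=np.array([.5971,.1871,.1192]);q=telemetry.current_tool_rot()
for z in(-.072,-.1,-.13,-.16):
  for x in(-.0375,.0375):
    print(z,x,((proj(p+rot(q).apply([[x,-.0885,z]]),"top")-[155,120]+.5)*5).round(),((proj(p+rot(q).apply([[x,.0885,z]]),"top")-[155,120]+.5)*5).round())
E
```

```text
-0.072 -0.0375 [[328. 212.]] [[-29. 111.]]
-0.072 0.0375 [[281. 361.]] [[-82. 259.]]
-0.1 -0.0375 [[324. 196.]] [[-45.  93.]]
-0.1 0.0375 [[275. 351.]] [[-100.  245.]]
-0.13 -0.0375 [[319. 178.]] [[-64.  71.]]
-0.13 0.0375 [[268. 338.]] [[-121.  229.]]
-0.16 -0.0375 [[313. 159.]] [[-84.  48.]]
-0.16 0.0375 [[261. 325.]] [[-143.  211.]]
```

```bash
python3 - <<'E'
from geo import *
r.move_l(tcp(-.026,.117,.010),vel=.15,guard=8); show("low")
for t in np.arange(.006,-.034,-.002):
    g=r.move_l(tcp(-.026,.117,t),vel=.02,guard=10); show(round(t,3))
    if g: break
r.move_l(tcp(-.026,.117,.01),vel=.15); show("up")
im=vision.snapshot("scene"); cv2.imwrite("pics/s2.png",cv2.resize(im[150:260,200:350,::-1],None,fx=5,fy=5))
for n in("rocker_far","rocker_near"):print(n,[np.round(d["at"],4) for d in models.mark_of(n,"scene")[:1]])
E
```

```text
low t 10.94 tip 0.0104 F [0.4 0.1 0.7]
0.006 t 11.29 tip 0.0065 F [-0.  -0.1  0.1]
0.004 t 11.54 tip 0.0039 F [-0.5 -0.8  0.1]
0.002 t 11.79 tip 0.0018 F [-0.3 -0.3  0.2]
0.0 t 12.04 tip -0.0002 F [-0.4  0.8 -0.1]
-0.002 t 12.29 tip -0.0022 F [-0.7 -0.2 -0.5]
-0.004 t 12.54 tip -0.0042 F [-0.5  0.3  0.1]
-0.006 t 12.79 tip -0.0062 F [0.4 0.3 0.5]
-0.008 t 13.04 tip -0.0081 F [ 0.6  0.1 -0.9]
-0.01 t 13.29 tip -0.0102 F [-0.5  0.7  0.5]
-0.012 t 13.54 tip -0.0119 F [-0.2 -0.8 -0.1]
-0.014 t 13.79 tip -0.014 F [0.4 0.4 0.9]
-0.016 t 14.04 tip -0.0162 F [1.1 0.2 1.1]
-0.018 t 14.29 tip -0.0181 F [1.7 0.3 2.6]
-0.02 t 14.54 tip -0.0195 F [ 0.9 -1.3  4.4]
-0.022 t 14.79 tip -0.0198 F [-1.5 -1.9 13. ]
-0.024 t 15.04 tip -0.0201 F [-3.4 -2.3 21.7]
-0.026 t 15.29 tip -0.0203 F [-6.3 -2.  29.7]
-0.028 t 15.54 tip -0.0205 F [-9.  -4.4 39.5]
-0.03 t 15.79 tip -0.0207 F [-11.2  -3.4  46.6]
-0.032 t 16.04 tip -0.0209 F [-14.   -4.7  55.9]
up t 16.48 tip 0.0092 F [-0.5  0.3 -0.9]
rocker_far [array([0.5974, 0.1863, 0.0643])]
rocker_near [array([0.5653, 0.202 , 0.071 ])]
```

View pics/s2.png

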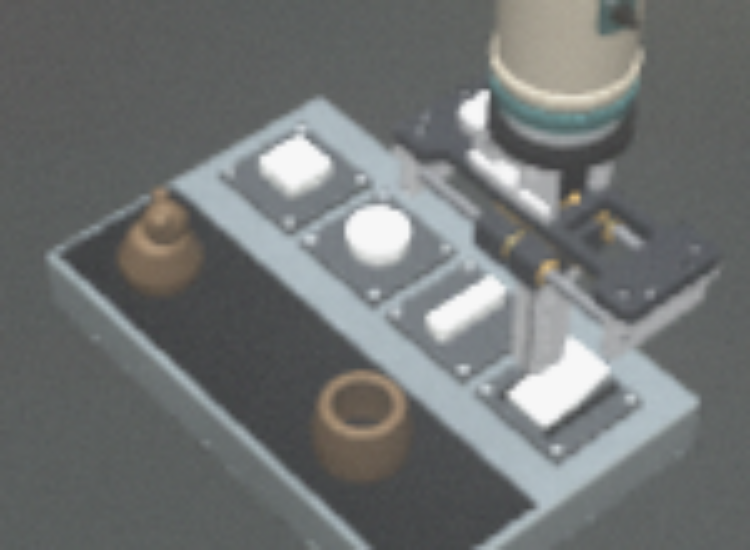

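```bash
python3 - <<'E'
from geo import *
r.move_l(tcp(-.026,.117,.035),vel=.15)
r.move_l(tcp(-.045,-.117,.035),vel=.2); show("over")
r.move_l(tcp(-.045,-.117,-.005),vel=.12,guard=8); show("near")
print(r.move_l(tcp(-.045,-.117,-.034),vel=.02,guard=15)); show("pressed")
r.move_l(tcp(-.045,-.117,.035),vel=.15); show("up")
r.move_l(tcp(-.045,-.039,.035),vel=.15); show("over round")
im=vision.snapshot("scene"); cv2.imwrite("pics/s3.png",cv2.resize(im[150:260,200:350,::-1],None,fx=5,fy=5))
print([np.round(d["at"],4) for d in models.mark_of("square_top","scene")[:1]])
E
```

```text
over t 18.27 tip 0.035 F [ 0.4 -0.3  1. ]
near t 18.75 tip -0.0051 F [0.7 0.1 1. ]
True
pressed t 19.7 tip -0.0234 F [-1.2  0.5  5.8]
up t 20.24 tip 0.0344 F [-0.  -1.5 -0.1]
over round t 20.91 tip 0.0343 F [-0.8 -0.8  0.1]
[array([ 0.5131, -0.0318,  0.06  ])]
```

View pics/s3.png

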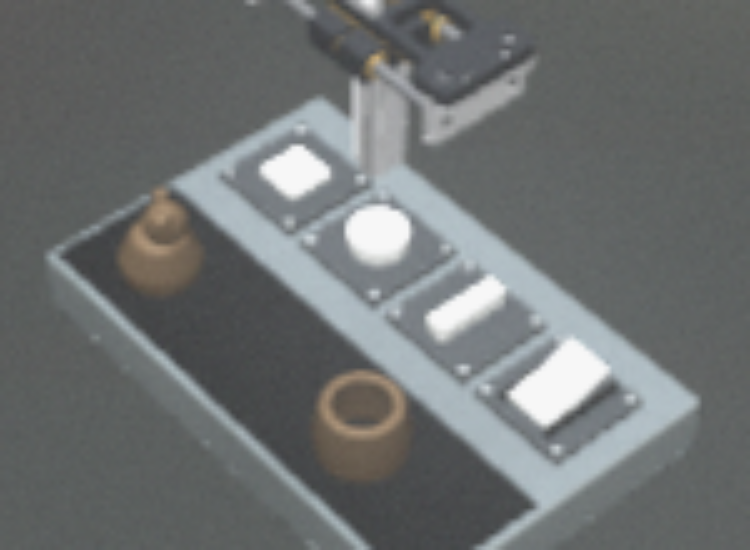

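```bash
python3 - <<'E'
from geo import *
r.move_l(tcp(-.045,-.039,-.008),vel=.12,guard=8); show("near")
r.move_l(tcp(-.045,-.039,-.0275),vel=.04); show("pressed")
r.hold(2.05); show("held")
r.move_l(tcp(-.045,-.039,.05),vel=.2); show("up")
r.move_l(tcp(-.20,-.039,.10),vel=.2)
im=vision.snapshot("scene"); cv2.imwrite("pics/s4.png",cv2.resize(im[150:260,200:350,::-1],None,fx=5,fy=5))
for n in("rocker_far","rocker_near","square_top","bar_top","round_top","collar","figure","dipper"):print(n,[np.round(d["at"],4) for d in models.mark_of(n,"scene")[:1]])
E
```

```text
near t 21.52 tip -0.0079 F [0.8 0.4 0.1]
pressed t 22.15 tip -0.0237 F [-4.7 -0.3 25.3]
held t 24.2 tip -0.0237 F [-4.4  0.3 24. ]
up t 24.74 tip 0.0491 F [ 0.1 -1.2 -0.7]
rocker_far [array([0.6009, 0.1857, 0.0654])]
rocker_near [array([0.592 , 0.0672, 0.0014])]
square_top [array([0.5591, 0.1186, 0.0696])]
bar_top [array([0.5587, 0.1189, 0.0714])]
round_top [array([0.5373, 0.0442, 0.0705])]
collar [array([0.6667, 0.1203, 0.0508])]
figure [array([ 0.6257, -0.0551,  0.0487])]
dipper [array([ 0.4825, -0.4294,  0.0031])]
```

View pics/s4.png

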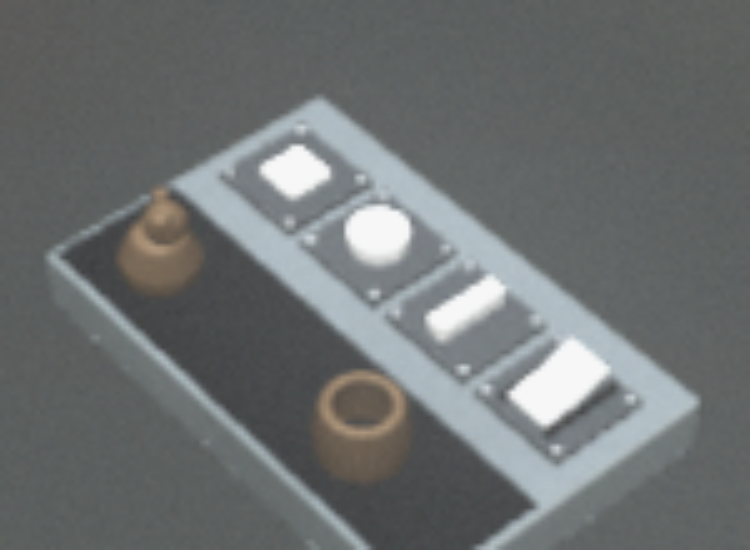

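The last picture shows the rocker tipped over (560,385), the square key in (295,172), the round button back out (378,235) and the bar key out (465,307). The clay pieces have not moved.

```bash
python3 -c "
from plant import r
r.sign_off()"
```

```text
the job is handed in; nothing more can be done
```

The job is done and handed in, about 25 s in by the robot's clock: rocker tipped fully over, square key home, round button held in for about 2 s and released, bar key still out, and the clay pieces and dipper unmoved; the closed fingertips ended about 35 mm higher than the nominal tool length, so the first rocker push missed, and the second pressed with up to 56 N.

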